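# Slide a converter into the test station

### The arm

A 7-joint arm with a two-finger parallel gripper is mounted at the origin on the work surface. World frame = base frame: x ahead of the robot, y to its left, z up, the work surface at z = 0. Lengths are in m, angles in rad, forces in N, time in s.
With the tool pointing down it reaches from about 0.35 to 0.9 m from the base axis. Payload 19.9 kg.
Tool frame: the origin (TCP) lies midway between the tips of the shut fingers; the grasp point (between the pads) lies 19 mm behind it; x points along the fingers, y is the direction in which the jaws open and shut, and the axes are right-handed (so a half turn about x gives the same grasp; the last joint's range is limited). The gripper opens to 85 mm and grips with 20 to 120 N. Pads are 22 mm wide; open, the fingers measure 114 mm over their backs; the gripper's body (76 mm by 85 mm) begins 54 mm behind the grasp point. The pads swing forward as they close: fully open they stand 13 mm farther back than shut.
Start: joints at [-1.185, 0.417, -0.01, 1.614, 0.005, 1.111, -0.053], TCP at [0.259, 0.569, 0.231] pointing down, gripper open.
Joint ranges: [-2.81, 2.81], [-0.39, 2.02], [-1.27, 1.25], [0.06, 2.57], [-1.19, 4.33], [0.19, 2], [-2.82, 2.82]. Speed limits (rad/s): [1.89, 1.89, 2.39, 2.39, 3.01, 3.01, 3.01].

### API

Orientations are given as a unit quaternion [x, y, z, w].
In Python, from workcell import env, cams gives the robot as it stands. The module is installed in compiled form; this text tells all that it offers.
- The arm moves only by the shell command python3 -m crank 'ROWS'. ROWS is JSON, a list of rows, each a list of 7 numbers: the turn, a rotation vector about the tool's x, y, z in degrees, then the shift along the tool's x, y, z in m, then the closure in counts, from 0 (fully open) to 255 (shut). A call has 1 to 10 rows; each row shifts and turns the pose as measured when the row begins, along the tool's axes as they then stand; what a row does not reach is not made up. A row lasts 1/10 s, in which the tool goes at most 50 mm and 8.59 degrees, less where a joint would pass 70% of its speed; a pose out of reach is approached as far as the arm can. A call with a gripper value outside its range is refused whole. The fingers move at their own pace and stop on an object; the grip force is fixed at half the most. Time passes only in rows, so rows that do not move let the fingers close. It gives the time, the measured TCP pose, the force and the opening at its end, in the units of the state.
- env.read_state(): the state, without advancing time (a new reading comes with each control period).
- cams.get_image(name): name is "side" or "top" or "wrist"; returns the picture (480x640x3 uint8, blue, green, red); there is no depth.
- cams.camera_params(name): a dict with "fx", "fy", "cx", "cy" (pixels), "rvec" (rotation vector, rad) and "tvec" (3), from world to camera coordinates, as OpenCV has them. Camera axes: x right, y down, z forward; pixel columns grow to the right and rows downward; lengths in m; the calibration is good to about 2 mm. The wrist camera is an equidistant fisheye: a pixel r from the principal point sees the ray r / f radians off the axis. A picture is of the moment at which its call begins: read the wrist's pose just before it. camera_params takes no time and is no camera call; for the wrist camera it gives the pose at the moment of the call.
- env.finish_job(): hands the job in, once; it reports no verdict.
Trained networks look in the newest picture that a camera, given by its name, has taken for a name from the list of things; names that differ only in an ending like _2 or _b are one class to them, and where a whole thing is asked for, a point or a joint stands for the part that bears it (a point fixed in the world has none). Each returns a list of dicts, best first, with "p" (0 to 1); they miss things now and then, are a little off and sometimes report something else, mostly with a low value. They report only what shows in the picture. A call takes as long as a camera call. They do not tell look-alikes from the thing itself.
- cams.find_in(name, camera): "xyz" ([x, y, z] in m, in world coordinates, good to about 4 mm: the middle of the surface that is visible of it).
- cams.masks_of(name, camera): "mask" (480x640 bool, what is visible of it).
- cams.landmark_of(name, camera): "xyz" ([x, y, z] in m, in world coordinates, good to about 4 mm: a listed point, or the origin of a listed thing).
The state is a dict: "time": time; "joint_positions": joint angles; "joint_vel": joint speeds; "joint_efforts": joint torques, N m; "tool_pos": TCP position; "ee_rot": TCP orientation; "wrist_force": force on the tool from outside, world axes, zero at the start; "moment": the same for the moment, N m; "width": opening from 0.0 (shut) to 1.0 (fully open).
Only numpy, scipy, OpenCV 4.12 (cv2) and the standard library are available. Lean on these libraries where they do the work, as an engineer would, in place of code of your own. Each camera call takes 0.05 s, during which the arm holds its last target. There are 200 camera calls.

### The job

Using only your fingertips, gently push the steel converter module down the lane between the two guide rails of the test slide until it sits squarely up against the end block, then press the start button on top of the end block fully down and let go. Nothing, neither the module nor your fingers, may touch either rail; it may start askew or off centre in front of the lane, so straighten and centre it first where needed. Do not pick up, tip, squeeze or ram the module, and leave the other things on the bench where they are.

Things in the scene. Friction and masses are not known exactly. Their poses are not given: they have to be found in the camera images.
- test_slide: Fixed test slide: dark steel plate, 6 mm thick, 150 mm wide, with two rails and a grey end block. Origin on the bench under the lane's centre line; x = pushing direction, y across, z up. Plate from x = -230 to +190 mm (bare, no rails, before -100); rails from x = -100 (lane's mouth) to +120 mm, where the end block's flat front face stands. Lane floor 6 mm above the bench.
- rail_left: Aluminium guide rail on the slide's +y side, 220 mm long, 12 mm wide, 26 mm tall (top 32 mm above the bench). Its inner face is 43 mm from the lane's centre line, so the lane is 86 mm wide. Origin at the middle of its underside, x along the rail. Must not be touched.
- rail_right: The same rail on the slide's -y side, inner face also 43 mm from the centre line. Must not be touched.
- converter: Converter: closed sheet-steel box 80 mm long (x), 60 wide (y), 42 tall, black terminal strip 6 mm high on top near +x; 0.2 to 0.45 kg, stays where left. Origin: centre of underside; its x roughly along the slide's x. Starts on the bare plate before the lane, up to 15 mm off centre, up to 0.25 rad askew. Against the end block its origin is at x = +80 mm in the slide's frame.
- start_button (a joint): Travel of the start button: 0 when up, 0.006 m fully down (about 5 N); a spring brings it back up.
- start_button_top (a point): Centre of the top of the round start button (28 mm across) on the end block, pressed straight down. The block is 70 mm long, 100 mm wide, its top 56 mm above the bench.
- solder_spool: Bystander: upright spool of solder, 52 mm across, 46 mm tall, standing just outside one rail; origin at the centre of its underside
- flux_jar: Bystander: small white lidded jar, 48 mm across, 50 mm tall, standing just outside the other rail; origin at the centre of its underside
- tape_roll: Bystander: roll of tape lying flat, 90 mm across, 20 mm tall; origin at the centre of its underside
- alcohol_bottle: Bystander: white bottle, 60 mm across, 130 mm tall; origin at the centre of its underside
- parts_box: Bystander: flat white plastic parts box, 50 x 60 x 22 mm; origin at the centre of its underside
- screwdriver: Bystander: screwdriver lying on the bench, 170 mm long
Not all that is in view belongs to the job. Leave any green or pink look-alike of the converter alone.

How it is judged:
By the outcome, as a careful person would: the job done as asked, in the order asked, and still so for the second after the job is handed in, with the robot touching nothing.
It also fails if it takes over 64 s, if anything falls off the work surface, if the arm or the gripper's body presses on something with over 40 N, if the wrist force passes 120 N, or if a joint passes its speed limit or range.

## Working session

There is one attempt and no reset: what is moved stays moved. The work goes in short steps, Python scripts to look and compute and a shell command to move; the robot and the scene stay as the last step left them, time stands still between calls to the robot, and variables do not carry over. Pictures are saved under pics/ and viewed, about 8 in all and at most 12, crops included, and the job is handed in when it is done.

```bash
mkdir -p pics
python3 - <<'E'
from workcell import env,cams
import cv2,numpy as np
s=env.read_state();print({k:np.round(v,3).tolist() for k,v in s.items()})
for c in ("top","side"):
    cv2.imwrite(f"pics/{c}0.png",cams.get_image(c))
    for n in ("converter","test_slide","rail_left","rail_right","start_button_top","solder_spool","flux_jar","tape_roll","alcohol_bottle","parts_box"):
        print(c,n,[(round(d["p"],2),np.round(d["xyz"],3).tolist()) for d in cams.landmark_of(n,c)[:3]])
    p=cams.camera_params(c);print({k:np.round(v,3).tolist() for k,v in p.items()})
E
```

```text
{'time': 0.0, 'joint_positions': [-1.185, 0.418, -0.01, 1.614, 0.005, 1.111, -0.053], 'joint_vel': [-0.0, 0.001, -0.0, 0.002, 0.001, -0.001, 0.0], 'joint_efforts': [0.0, -86.444, 0.679, -43.491, 0.019, 0.007, 0.0], 'tool_pos': [0.259, 0.569, 0.231], 'ee_rot': [0.149, 0.691, -0.15, 0.691], 'wrist_force': [-0.824, 0.213, -0.119], 'moment': [0.023, -0.027, -0.038], 'width': 1.001}
top converter [(0.95, [0.551, 0.212, 0.009]), (0.83, [0.736, 0.218, 0.004]), (0.69, [0.339, 0.174, -0.003])]
top test_slide [(0.66, [0.521, 0.047, 0.003]), (0.53, [0.649, 0.42, -0.002])]
top rail_left [(0.63, [0.554, 0.215, 0.006]), (0.62, [0.57, 0.031, 0.006])]
top rail_right [(0.71, [0.477, 0.044, 0.006])]
top start_button_top [(0.75, [0.547, 0.475, -0.004]), (0.54, [0.498, -0.107, 0.078])]
top solder_spool []
top flux_jar [(0.61, [0.412, 0.037, -0.002])]
top tape_roll [(0.72, [0.581, -0.443, -0.006])]
top alcohol_bottle [(0.55, [0.65, 0.422, -0.005])]
top parts_box [(0.74, [0.449, -0.424, 0.001])]
{'fx': 443.635, 'fy': 443.635, 'cx': 318.564, 'cy': 238.56, 'rvec': [2.194, -2.146, 0.088], 'tvec': [-0.008, 0.556, 1.031]}
side converter [(0.98, [0.343, 0.168, 0.004]), (0.89, [0.557, 0.207, 0.007]), (0.67, [0.737, 0.214, -0.002])]
side test_slide [(0.73, [0.528, 0.045, -0.001]), (0.26, [0.41, 0.038, -0.002])]
side rail_left [(0.76, [0.574, 0.03, 0.005])]
side rail_right [(0.79, [0.476, 0.048, 0.007]), (0.18, [0.649, 0.42, 0.0])]
side start_button_top [(0.62, [0.505, -0.103, 0.079]), (0.31, [0.41, 0.038, 0.001])]
side solder_spool [(0.56, [0.628, -0.044, -0.0])]
side flux_jar [(0.59, [0.411, 0.038, -0.002])]
side tape_roll [(0.58, [0.586, -0.442, 0.003])]
side alcohol_bottle [(0.79, [0.649, 0.418, 0.002])]
side parts_box [(0.79, [0.447, -0.424, -0.003])]
{'fx': 569.735, 'fy': 569.735, 'cx': 322.922, 'cy': 248.421, 'rvec': [0.526, 2.548, -1.35], 'tvec': [0.484, -0.069, 1.581]}
```

View pics/top0.png

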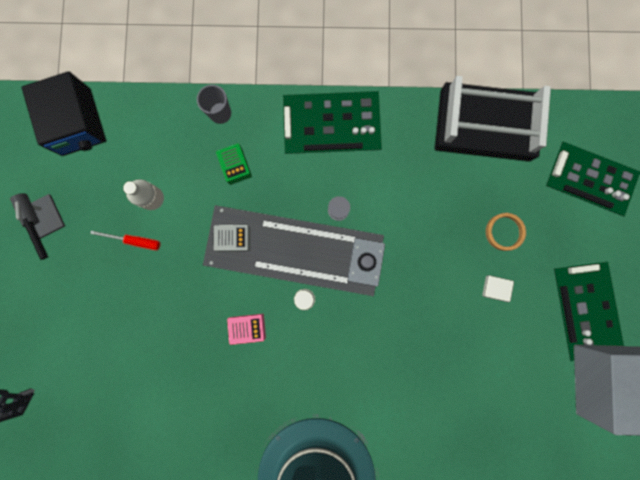

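View pics/side0.png

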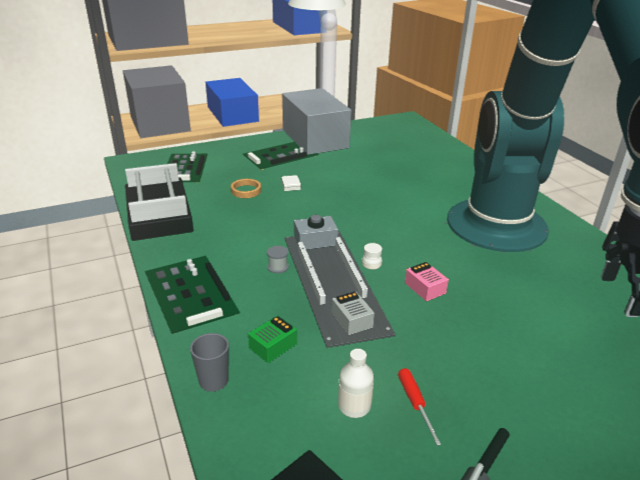

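Three converter-like boxes show in the top view: steel grey at (231,237), green at (234,163) and pink at (246,329). The steel one, standing on the plate in front of the lane, is the one meant. Next I rectify the top view into a first-guess slide frame, which also serves as the confirming crop.

```bash
cat > h.py <<'E'
from workcell import env,cams
import cv2,numpy as np
from scipy.spatial.transform import Rotation as R
def slide():
    try: return np.load("slide.npy")
    except OSError: return np.array([0.526,0.048,np.arctan2(-.986,-.165)])
def s2w(p,z,S=None):
    x,y,a=slide() if S is None else S; p=np.atleast_2d(p).astype(float)
    c,s=np.cos(a),np.sin(a)
    return np.c_[x+c*p[:,0]-s*p[:,1],y+s*p[:,0]+c*p[:,1],np.full(len(p),z)]
def w2s(p):
    x,y,a=slide(); c,s=np.cos(a),np.sin(a); d=np.array(p[:2])-[x,y]
    return np.array([c*d[0]+s*d[1],-s*d[0]+c*d[1]])
def proj(W,cam):
    p=cams.camera_params(cam);K=np.array([[p["fx"],0,p["cx"]],[0,p["fy"],p["cy"]],[0,0,1.]])
    return cv2.projectPoints(np.array(W,float),np.array(p["rvec"],float),np.array(p["tvec"],float),K,None)[0][:,0]
X0,Y0,M=-.25,.09,1750.  # rectified image: col=(x-X0)*M, row=(Y0-y)*M
def rect(img,z,cam="top"):
    c=np.array([[-.25,.09],[.2,.09],[.2,-.09],[-.25,-.09]])
    px=np.c_[(c[:,0]-X0)*M,(Y0-c[:,1])*M]
    H=cv2.getPerspectiveTransform(proj(s2w(c,z),cam).astype(np.float32),px.astype(np.float32))
    return cv2.warpPerspective(img,H,(int(.45*M),int(.18*M)),flags=cv2.INTER_CUBIC)
def tosl(px): px=np.atleast_2d(px); return np.c_[px[:,0]/M+X0,Y0-px[:,1]/M]
E
python3 - <<'E'
from h import *
im=cams.get_image("top")
a=rect(im,.032);b=rect(im,.048)
for r in (a,):
    g=cv2.cvtColor(r,cv2.COLOR_BGR2GRAY);_,t=cv2.threshold(g,150,255,0)
    n,l,st,ce=cv2.connectedComponentsWithStats(t)
    for i in range(1,n):
        if st[i,4]>800:
            q=cv2.minAreaRect(np.argwhere(l==i)[:,::-1].astype(np.float32));print("32",tosl(q[0]).round(4),np.array(q[1])/M,q[2])
m=cams.masks_of("converter","top")
for d in m: 
    ys,xs=np.nonzero(d["mask"]);print(d["p"],xs.mean(),ys.mean())
cv2.imwrite("pics/rect.png",np.vstack([a,b])[:600,:800])
E
```

```text
32 [[0.0117 0.0492]] [0.01386234 0.22060113] 89.40319061279297
32 [[-0.1681  0.0006]] [0.05877435 0.07784734] 78.78936767578125
32 [[ 0.0129 -0.0485]] [0.01358194 0.22065723] 89.38172149658203
0.94 246.12970297029702 328.75544554455445
0.85 231.6024844720497 237.91821946169773
0.78 233.5765503875969 163.13662790697674
```

View pics/rect.png

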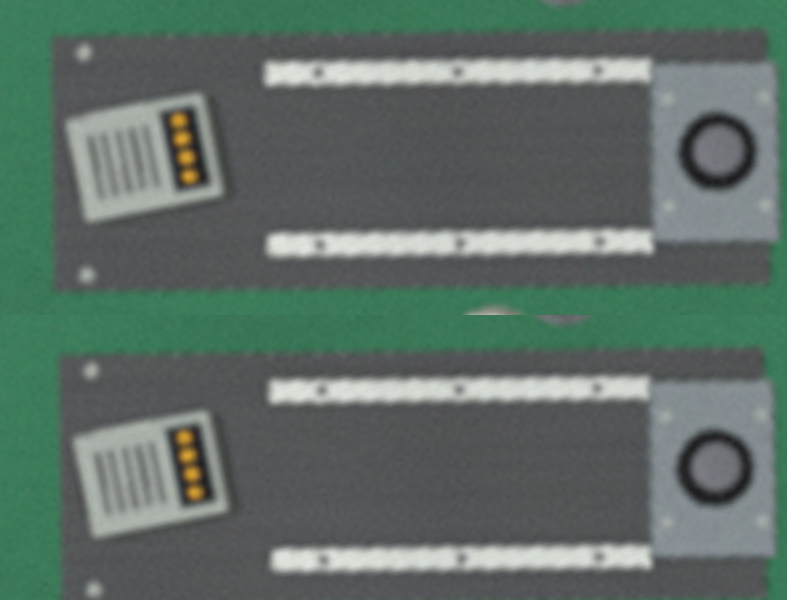

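Rectified: the steel converter is at (145,157) in the upper strip, before the lane and turned roughly +10° from the slide's axis; the rails lie at rows 71 and 243. It is unmistakably the grey box. I refine the slide pose and measure the box.

```bash
cat >> h.py <<'E'
def box(img,z=.048):
    b=rect(img,z); hsv=cv2.cvtColor(b,cv2.COLOR_BGR2HSV)
    g=cv2.GaussianBlur(b,(0,0),3); g=cv2.cvtColor(g,cv2.COLOR_BGR2GRAY)
    t=((g>125)*255).astype(np.uint8)
    t[:int((Y0-.040)*M)]=0; t[int((Y0+.040)*M):]=0; t[:,int((.117-X0)*M):]=0
    t=cv2.morphologyEx(t,cv2.MORPH_CLOSE,np.ones((35,35)))
    c=max(cv2.findContours(t,0,2)[0],key=cv2.contourArea)
    q=cv2.minAreaRect(c); p=cv2.boxPoints(q)
    e=[p[1]-p[0],p[2]-p[1]]; e=max(e,key=np.linalg.norm); a=np.degrees(np.arctan2(-e[1],e[0])); a=(a+90)%180-90
    return tosl(q[0])[0],a,np.array(q[1])/M
def tool():
    s=env.read_state(); r=R.from_quat(s["ee_rot"]).as_matrix(); S=slide()
    ya=np.degrees(np.arctan2(r[1,1],r[0,1])-S[2]-np.pi/2); ya=(ya+90)%180-90
    print("t",round(s["time"],2),"slide xy",w2s(s["tool_pos"]).round(4),"z",round(s["tool_pos"][2],4),"yaw(jaw vs slide y)",round(ya,2),"tilt",np.degrees(np.arccos(-r[2,0])).round(2),"w",round(s["width"],3),"F",np.round(s["wrist_force"],1))
    return s,r
E
python3 - <<'E'
from h import *
S=slide(); a=S[2]+.0105
c=s2w([[.0123,.00035]],0)[0]
S2=np.array([c[0]-.010*np.cos(a),c[1]-.010*np.sin(a),a]); np.save("slide.npy",S2);print(S2)
im=cams.get_image("top"); r=rect(im,.032)
_,t=cv2.threshold(cv2.cvtColor(r,cv2.COLOR_BGR2GRAY),150,255,0)
n,l,st,ce=cv2.connectedComponentsWithStats(t)
for i in range(1,n):
    if st[i,4]>800:
        q=cv2.minAreaRect(np.argwhere(l==i)[:,::-1].astype(np.float32));print(tosl(q[0]).round(4),np.array(q[1])/M,q[2])
print(box(im))
s,r=tool();print("R cols",r.round(3))
b=rect(im,.078);print("button exp world",s2w([[.155,0]],.0).round(4))
print("side cam rail checks",w2s([.574,.030]),w2s([.476,.048]),w2s([.502,-.105]))
E
```

```text
[ 0.52586194  0.04569056 -1.72610279]
[[0.01   0.0489]] [0.01371429 0.22057143] 90.0
[[-0.1704  0.0022]] [0.05896222 0.07754663] 79.07719421386719
[[ 0.01   -0.0489]] [0.01371429 0.22057143] 90.0
(array([-0.16693279,  0.0013847 ]), np.float32(10.823013), array([0.06046793, 0.0791217 ]))
t 1.25 slide xy [-0.4756 -0.3448] z 0.2313 yaw(jaw vs slide y) 74.44 tilt 0.01 w 0.999 F [-0.3  0.5 -0.7]
R cols [[ 0.     0.414  0.91 ]
 [-0.     0.91  -0.414]
 [-1.    -0.     0.   ]]
button exp world [[ 0.5019 -0.1074  0.    ]]
side cam rail checks [0.00805558 0.04998574] [ 0.00543115 -0.04961904] [ 0.15256791 -0.00026549]
```

Box at slide (-0.167, 0.001), +10.8° askew, and the measured 60×79 mm matches the stated size. Plan: partly close the fingers (about a 28 mm gap), line the jaws up across the lane, and push the rear face with both tips so it squares up.

```bash
python3 -m crank '[[8.3,0,0,0,0,0,171],[8.3,0,0,0,0,0,171],[8.3,0,0,0,0,0,171],[8.3,0,0,0,0,0,171],[8.3,0,0,0,0,0,171],[8.3,0,0,0,0,0,171],[8.3,0,0,0,0,0,171],[8.3,0,0,0,0,0,171],[8,0,0,0,0,0,171],[0,0,0,0,0,0,171]]'
python3 -c "from h import *;tool()"
```

```text
time: 2.25
tool_pos: [0.2587, 0.5689, 0.2313]
ee_rot: [-0.548, -0.447, 0.548, -0.447]
wrist_force: [-0.4, 0.4, 0.7]
width: 0.33
t 2.25 slide xy [-0.4756 -0.3448] z 0.2313 yaw(jaw vs slide y) -2.6 tilt 0.01 w 0.33 F [-0.4  0.4  0.7]
```

```bash
python3 -m crank '[[-2.6,0,0,0,0.034,0.022,171],[0,0,0,0,0.035,0.023,171],[0,0,0,0,0.035,0.023,171],[0,0,0,0,0.035,0.023,171],[0,0,0,0,0.035,0.023,171],[0,0,0,0,0.035,0.023,171],[0,0,0,0,0.035,0.023,171],[0,0,0,0,0.035,0.023,171],[0,0,0,0,0.02,0.01,171],[0,0,0,0,0,0,171]]'
python3 -c "from h import *;tool()"
```

```text
time: 3.25
tool_pos: [0.5366, 0.3283, 0.2311]
ee_rot: [0.524, 0.475, -0.524, 0.475]
wrist_force: [-0.5, -0.8, 0.1]
width: 0.33
t 3.25 slide xy [-0.2809 -0.0331] z 0.2311 yaw(jaw vs slide y) 3.25 tilt 0.05 w 0.33 F [-0.5 -0.8  0.1]
```

```bash
python3 -m crank '[[1.6,0,0,0.02,0.017,0.017,171],[1.6,0,0,0.03,0.016,0.016,171],[0,0,0,0.035,0,0,171],[0,0,0,0.035,0,0,171],[0,0,0,0.03,0,0,171],[0,0,0,0.015,0,0,171],[0,0,0,0,0,0,171]]'
python3 - <<'E'
from h import *
tool(); p=cams.camera_params("wrist"); im=cams.get_image("top"); cv2.imwrite("pics/wrist1.png",cams.get_image("wrist"))
print(box(im))
E
```

```text
time: 3.95
tool_pos: [0.5659, 0.2946, 0.0617]
ee_rot: [0.532, 0.468, -0.529, 0.466]
wrist_force: [-0.9, 0.6, -0.5]
width: 0.325
t 3.95 slide xy [-0.2521  0.001 ] z 0.0617 yaw(jaw vs slide y) 1.59 tilt 0.3 w 0.325 F [-0.9  0.6 -0.5]
(array([-0.16701005,  0.00136466]), np.float32(10.911133), array([0.06169377, 0.08037225]))
```

View pics/wrist1.png

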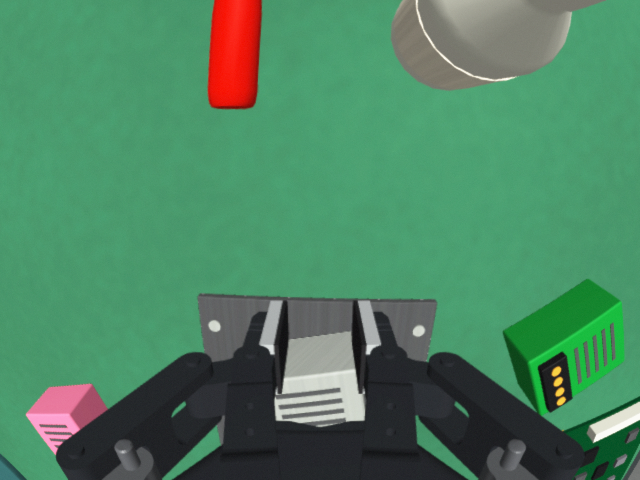

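The wrist view shows both fingertips over the plate's rear edge with the steel box ahead at (320,380), and nothing else near. I descend and start the push.

```bash
python3 -m crank '[[1.6,0,0,0.02,0,0,171],[0,0,0,0.015,0,0,171],[0,0,0,0.012,0,0,171],[0,0,0,0,0,0,171]]'
python3 -c "from h import *;tool()"
```

```text
time: 4.45
tool_pos: [0.5702, 0.298, 0.0212]
ee_rot: [0.542, 0.461, -0.531, 0.46]
wrist_force: [0.2, -0.2, 0.2]
width: 0.331
t 4.45 slide xy [-0.2561  0.0048] z 0.0212 yaw(jaw vs slide y) 0.14 tilt 0.93 w 0.331 F [ 0.2 -0.2  0.2]
```

```bash
cat >> h.py <<'E'
def go(x,y,z,yaw=0):
    s,r=tool(); a=slide()[2]+np.radians(yaw)
    G=np.c_[[0,0,-1],[-np.sin(a),np.cos(a),0],[np.cos(a),np.sin(a),0]]
    print("turn",R.from_matrix(r.T@G).as_rotvec(degrees=True).round(2),"shift",(r.T@(s2w([[x,y]],z)[0]-s["tool_pos"])).round(4))
E
python3 -c "from h import *;go(-.25,0.001,.014)"
```

```text
t 4.45 slide xy [-0.2561  0.0048] z 0.0212 yaw(jaw vs slide y) 0.14 tilt 0.93 w 0.331 F [ 0.2 -0.2  0.2]
turn [ 0.14 -0.75 -0.56] shift [ 0.0071 -0.0039  0.0062]
```

```bash
python3 -m crank '[[0.1,-0.7,-0.5,0.004,-0.002,0.003,171],[0,0,0,0.003,-0.002,0.003,171],[0,0,0,0,0,0,171]]'
python3 -c "from h import *;go(-.23,0.001,.014)"
```

```text
time: 4.75
tool_pos: [0.5658, 0.2925, 0.0151]
ee_rot: [0.537, 0.46, -0.536, 0.46]
wrist_force: [0.1, -0.3, 0.3]
width: 0.328
t 4.75 slide xy [-0.25    0.0013] z 0.0151 yaw(jaw vs slide y) 0.08 tilt 0.09 w 0.328 F [ 0.1 -0.3  0.3]
turn [ 0.08 -0.04 -0.08] shift [ 0.001  -0.0003  0.02  ]
```

```bash
python3 -m crank '[[0,0,0,0,0,0.005,171],[0,0,0,0,0,0.005,171],[0,0,0,0,0,0.005,171],[0,0,0,0,0,0.005,171],[0,0,0,0,0,0.004,171],[0,0,0,0,0,0.004,171],[0,0,0,0,0,0.004,171],[0,0,0,0,0,0.004,171],[0,0,0,0,0,0.004,171],[0,0,0,0,0,0,171]]'
python3 - <<'E'
from h import *
go(-.17,0.001,.014); im=cams.get_image("top"); print(box(im)); cv2.imwrite("pics/r2.png",rect(im,.048))
E
```

```text
time: 5.75
tool_pos: [0.5598, 0.2494, 0.0162]
ee_rot: [0.538, 0.46, -0.536, 0.46]
wrist_force: [-0.2, 0.9, 0.7]
width: 0.331
t 5.75 slide xy [-0.2065  0.0021] z 0.0162 yaw(jaw vs slide y) 0.07 tilt 0.21 w 0.331 F [-0.2  0.9  0.7]
turn [ 0.07 -0.12 -0.18] shift [ 0.0022 -0.0011  0.0365]
(array([-0.15137282, -0.0034101 ]), np.float32(4.2891464), array([0.06149871, 0.08050249]))
```

View pics/r2.png

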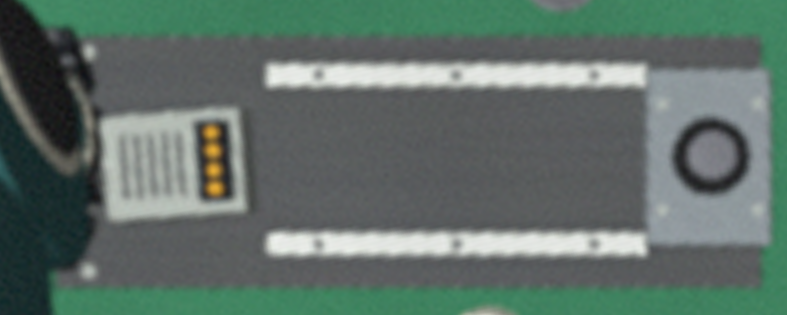

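The box (pixel ~(173,163)) is straightening: +4.3°, y -3 mm, with no marked force. I continue.

```bash
python3 -m crank '[[0,-0.1,-0.1,0.002,0,0.004,171],[0,0,0,0,0,0.004,171],[0,0,0,0,0,0.004,171],[0,0,0,0,0,0.004,171],[0,0,0,0,0,0,171]]'
python3 - <<'E'
from h import *
go(-.17,-0.003,.014); im=cams.get_image("top"); print(box(im)); cv2.imwrite("pics/r3.png",rect(im,.048))
E
```

```text
time: 6.3
tool_pos: [0.5573, 0.2335, 0.0142]
ee_rot: [0.537, 0.46, -0.536, 0.46]
wrist_force: [0.3, 0.6, 0.2]
width: 0.334
t 6.3 slide xy [-0.1904  0.002 ] z 0.0142 yaw(jaw vs slide y) 0.13 tilt 0.11 w 0.334 F [0.3 0.6 0.2]
turn [ 0.13 -0.07 -0.09] shift [ 0.0002 -0.0051  0.0204]
(array([-0.03287277,  0.01655028]), np.float32(11.911209), array([0.07333273, 0.30169155]))
```

Run:
```python
t=open("h.py").read()
t=t.replace("def box(img,z=.048):","def box(img,xe,z=.048):").replace("t[:int((Y0-.040)*M)]=0; t[int((Y0+.040)*M):]=0; t[:,int((.117-X0)*M):]=0","t[:int((Y0-.038)*M)]=0; t[int((Y0+.038)*M):]=0; t[:,int((min(xe+.055,.122)-X0)*M):]=0; t[:,:int((xe-.06-X0)*M)]=0")
open("h.py","w").write(t)
from h import *
im=cams.get_image("top"); print(box(im,-.137))
b=rect(im,.048);cv2.imwrite("pics/r3.png",b)
```

```text
(array([-0.13714286, -0.00514286]), np.float32(0.0), array([0.06114286, 0.07942857]))
```

Square (0.0°) but 5 mm right of centre. I back off, line the fingers up with the box, then push with a gentle slope toward the centre line so that friction carries it across.

```bash
python3 -m crank '[[0,0,0,0,0,-0.006,171],[0,0,0,0,-0.003,0,171],[0.1,0,0,0,-0.004,0,171],[0,0,0,0,0,0,171]]'
python3 -c "from h import *;go(-.19,-0.005,.014)"
```

```text
time: 6.8
tool_pos: [0.5505, 0.2417, 0.0139]
ee_rot: [0.537, 0.46, -0.537, 0.46]
wrist_force: [-0.3, 0.3, -0.3]
width: 0.334
t 6.8 slide xy [-0.1975 -0.006 ] z 0.0139 yaw(jaw vs slide y) 0.06 tilt 0.06 w 0.334 F [-0.3  0.3 -0.3]
turn [ 0.06 -0.04 -0.05] shift [-0.0001  0.001   0.0075]
```

```bash
python3 -m crank '[[0,0,0,0,0,0.005,171],[0,0,0,0,0,0.003,171],[0,0,0,0,0.0007,0.005,171],[0,0,0,0,0.0007,0.005,171],[0,0,0,0,0.0007,0.005,171],[0,0,0,0,0.0007,0.005,171],[0,0,0,0,0.0007,0.005,171],[0,0,0,0,0.0007,0.005,171],[0,0,0,0,0,0,171]]'
python3 - <<'E'
from h import *
go(-.13,-0.001,.014); im=cams.get_image("top"); print(box(im,-.107))
E
```

```text
time: 7.7
tool_pos: [0.5487, 0.1994, 0.0139]
ee_rot: [0.538, 0.46, -0.537, 0.46]
wrist_force: [0.2, 0.1, 0.8]
width: 0.331
t 7.7 slide xy [-0.1554 -0.0013] z 0.0139 yaw(jaw vs slide y) 0.02 tilt 0.07 w 0.331 F [0.2 0.1 0.8]
turn [ 0.02 -0.04 -0.05] shift [-0.0001  0.0003  0.0254]
(array([-0.1,  0. ]), np.float32(0.0), array([0.06114286, 0.07485714]))
```

Centred (y 0.0 mm, yaw 0°). I push straight on.

```bash
python3 -m crank '[[0,0,0,0,0,0.006,171],[0,0,0,0,0,0.006,171],[0,0,0,0,0,0.006,171],[0,0,0,0,0,0.006,171],[0,0,0,0,0,0.006,171],[0,0,0,0,0,0.006,171],[0,0,0,0,0,0.006,171],[0,0,0,0,0,0.006,171],[0,0,0,0,0,0.006,171],[0,0,0,0,0,0,171]]'
python3 - <<'E'
from h import *
go(-.05,0,.014); im=cams.get_image("top"); print(box(im,-.045)); cv2.imwrite("pics/r4.png",rect(im,.048))
E
```

```text
time: 8.75
tool_pos: [0.5396, 0.1419, 0.014]
ee_rot: [0.538, 0.46, -0.537, 0.46]
wrist_force: [-0.4, 0.0, 0.9]
width: 0.331
t 8.75 slide xy [-0.0972 -0.0013] z 0.014 yaw(jaw vs slide y) 0.05 tilt 0.09 w 0.331 F [-0.4  0.   0.9]
turn [ 0.05 -0.07 -0.07] shift [-0.0001  0.0013  0.0472]
(array([-0.034,  0.   ]), np.float32(-90.0), array([0.06114286, 0.06057143]))
```

View pics/r4.png

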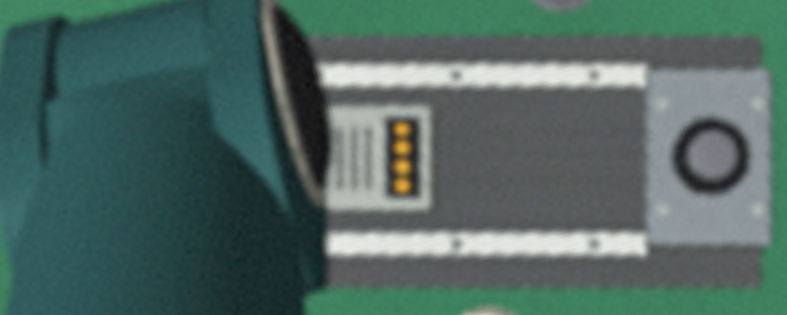

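The box is centred in the lane (rows 105–210, rails at 86 and 233), front edge at col 431 (x ≈ -4 mm), with clear gaps on both sides. About 124 mm remain.

```bash
python3 -m crank '[[0,0,0,0,0,0.006,171],[0,0,0,0,0,0.006,171],[0,0,0,0,0,0.006,171],[0,0,0,0,0,0.006,171],[0,0,0,0,0,0.006,171],[0,0,0,0,0,0.006,171],[0,0,0,0,0,0.006,171],[0,0,0,0,0,0.006,171],[0,0,0,0,0,0.006,171],[0,0,0,0,0,0,171]]'
python3 - <<'E'
from h import *
go(.0265,-.001,.014); im=cams.get_image("top"); print(box(im,.02))
E
```

```text
time: 9.8
tool_pos: [0.5307, 0.0846, 0.014]
ee_rot: [0.538, 0.46, -0.536, 0.46]
wrist_force: [0.2, 0.1, -0.6]
width: 0.328
t 9.8 slide xy [-0.0392 -0.0012] z 0.014 yaw(jaw vs slide y) 0.09 tilt 0.13 w 0.328 F [ 0.2  0.1 -0.6]
turn [ 0.09 -0.1  -0.08] shift [-0.0002  0.0001  0.0657]
(array([0.032     , 0.00028571]), np.float32(-90.0), array([0.06057143, 0.044     ]))
```

```bash
python3 -m crank '[[0,0,0,0,0,0.006,171],[0,0,0,0,0,0.006,171],[0,0,0,0,0,0.006,171],[0,0,0,0,0,0.006,171],[0,0,0,0,0,0.006,171],[0,0,0,0,0,0.006,171],[0.1,0,0,0,0,0.006,171],[0,0,0,0,0,0.005,171],[0,0,0,0,0,0.003,171],[0,0,0,0,0,0,171]]'
python3 - <<'E'
from h import *
go(.0265,-.001,.014); im=cams.get_image("top"); print(box(im,.07)); cv2.imwrite("pics/r5.png",rect(im,.048))
cv2.imwrite("pics/s5.png",cv2.resize(cams.get_image("side")[200:350,250:410],None,fx=4,fy=4,interpolation=2))
E
```

```text
time: 10.85
tool_pos: [0.5226, 0.0317, 0.0139]
ee_rot: [0.538, 0.46, -0.536, 0.46]
wrist_force: [-1.0, 0.6, -1.1]
width: 0.329
t 10.85 slide xy [ 0.0143 -0.0011] z 0.0139 yaw(jaw vs slide y) 0.02 tilt 0.16 w 0.329 F [-1.   0.6 -1.1]
turn [ 0.02 -0.13 -0.09] shift [-0.0001  0.0001  0.0122]
(array([0.10228571, 0.00028571]), np.float32(-90.0), array([0.07542857, 0.03828571]))
```

View pics/s5.png

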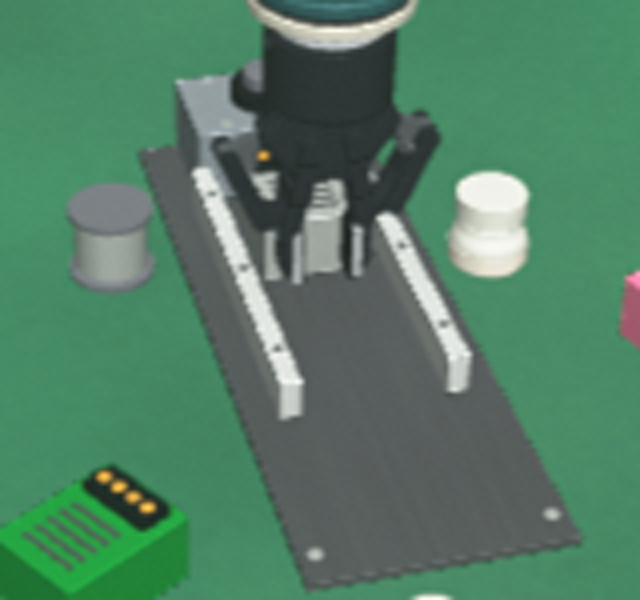

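The side crop shows the fingertips at (295,255) and (355,255) behind the box between the rails, both gaps visible, with spool and jar well clear. About 12 mm to go, now slowly.

```bash
python3 -m crank '[[0,0,0,0,0,0.002,171],[0,0,0,0,0,0.002,171],[0,0,0,0,0,0.002,171],[0,0,0,0,0,0.001,171],[0,0,0,0,0,0.001,171]]'; python3 -c "from h import *;go(.0265,-.001,.014)"
python3 -m crank '[[0,0,0,0,0,0.001,171],[0,0,0,0,0,0.001,171]]'; python3 -c "from h import *;go(.0265,-.001,.014)"
```

```text
time: 11.45
tool_pos: [0.5214, 0.0248, 0.0139]
ee_rot: [0.538, 0.461, -0.536, 0.46]
wrist_force: [0.7, 2.0, 0.4]
width: 0.332
t 11.45 slide xy [ 0.0213 -0.0011] z 0.0139 yaw(jaw vs slide y) 0.14 tilt 0.19 w 0.332 F [0.7 2.  0.4]
turn [ 0.14 -0.17 -0.09] shift [-0.0001  0.0001  0.0052]
time: 11.65
tool_pos: [0.5211, 0.0227, 0.0139]
ee_rot: [0.538, 0.461, -0.536, 0.46]
wrist_force: [0.9, 1.8, 0.8]
width: 0.327
t 11.65 slide xy [ 0.0234 -0.0011] z 0.0139 yaw(jaw vs slide y) 0.14 tilt 0.19 w 0.327 F [0.9 1.8 0.8]
turn [ 0.14 -0.17 -0.09] shift [-0.0001  0.0001  0.0031]
```

```bash
python3 -m crank '[[0,0,0,0,0,0.001,171],[0,0,0,0,0,0.001,171]]'|grep -E 'pos|force'
python3 -m crank '[[0,0,0,0,0,0.001,171]]'|grep -E 'pos|force'
python3 -c "from h import *;go(.0265,-.001,.014)"
```

```text
tool_pos: [0.5208, 0.0206, 0.0139]
wrist_force: [0.2, 1.9, -0.1]
tool_pos: [0.5206, 0.0196, 0.0139]
wrist_force: [2.3, 7.2, 0.8]
t 11.95 slide xy [ 0.0266 -0.0011] z 0.0139 yaw(jaw vs slide y) 0.15 tilt 0.2 w 0.331 F [2.3 7.2 0.8]
turn [ 0.15 -0.18 -0.1 ] shift [-0.0001  0.0001 -0.0001]
```

Force jumps to 7 N exactly where contact is expected. One more small press to seat it.

```bash
python3 -m crank '[[0,0,0,0,0,0.0007,171],[0,0,0,0,0,0,171]]'|grep -E 'pos|force'
python3 -m crank '[[0,0,0,0,0,0.0007,171],[0,0,0,0,0,0,171]]'|grep -E 'pos|force'
python3 -c "from h import *;go(.0265,-.001,.014)"
```

```text
tool_pos: [0.5208, 0.0197, 0.0139]
wrist_force: [0.0, 0.9, -0.2]
tool_pos: [0.5208, 0.0196, 0.0139]
wrist_force: [0.9, 1.9, 0.1]
t 12.35 slide xy [ 0.0265 -0.0009] z 0.0139 yaw(jaw vs slide y) 0.21 tilt 0.3 w 0.329 F [0.9 1.9 0.1]
turn [ 0.21 -0.28 -0.12] shift [-0.0001 -0.0001 -0.    ]
```

```bash
python3 -m crank '[[0,0,0,0,0,-0.006,171],[0.2,-0.2,-0.1,0,0,-0.01,171],[0,0,0,0,0,-0.012,171],[0,0,0,0,0,-0.012,171],[0,0,0,0,0,0,171]]' |grep force
python3 -c "from h import *;go(-.02,-.001,.16)"
python3 -m crank '[[0,0,0,-0.01,0,0,171],[0,0,0,-0.02,0,0,171],[0,0,0,-0.03,0,0,171],[0,0,0,-0.04,0,0,171],[0,0,0,-0.04,0,-0.02,171],[0,0,0,-0.02,0,-0.04,171],[0,0,0,0,0,-0.04,171],[0,0,0,0,0,-0.04,171],[0,0,0,0,0,0,171]]' |grep force
python3 - <<'E'
from h import *
go(.155,0,.13); im=cams.get_image("top"); print(box(im,.07)); cv2.imwrite("pics/r6.png",np.vstack([rect(im,.048),rect(im,.076)])[:600])
for c in("top","side"):
  print([(round(d["p"],2),np.round(d["xyz"],3),w2s(d["xyz"]).round(4)) for n in("start_button_top","converter") for d in cams.landmark_of(n,c)])
E
```

```text
wrist_force: [0.1, -0.7, -0.1]
t 12.85 slide xy [-0.0167 -0.0012] z 0.0138 yaw(jaw vs slide y) -0.02 tilt 0.01 w 0.329 F [ 0.1 -0.7 -0.1]
turn [-0.02 -0.01  0.01] shift [-0.1462  0.0002 -0.0033]
wrist_force: [-1.5, -0.2, -1.0]
t 13.75 slide xy [-0.1576 -0.0006] z 0.1869 yaw(jaw vs slide y) -0.45 tilt 0.14 w 0.328 F [-1.5 -0.2 -1. ]
turn [-0.45 -0.09 -0.11] shift [0.0564 0.003  0.3127]
(array([0.08      , 0.00028571]), np.float32(0.0), array([0.07542857, 0.08285714]))
[(0.63, array([ 0.502, -0.108,  0.081]), array([0.155 , 0.0002])), (0.47, array([ 0.513, -0.031,  0.004]), array([ 0.0773, -0.0007])), (0.94, array([ 0.512, -0.032,  0.005]), array([ 0.0784, -0.0018])), (0.76, array([0.737, 0.214, 0.003]), array([-0.1987,  0.1828])), (0.62, array([ 0.341,  0.172, -0.006]), array([-0.0965, -0.2019]))]
[(0.53, array([ 0.504, -0.105,  0.078]), array([0.1525, 0.0013])), (0.89, array([ 0.736,  0.212, -0.002]), array([-0.197,  0.182])), (0.77, array([ 0.516, -0.024,  0.005]), array([0.0707, 0.001 ])), (0.68, array([ 0.549,  0.478, -0.   ]), array([-0.431 , -0.0441])), (0.57, array([0.342, 0.166, 0.002]), array([-0.0904, -0.2008]))]
```

View pics/r6.png

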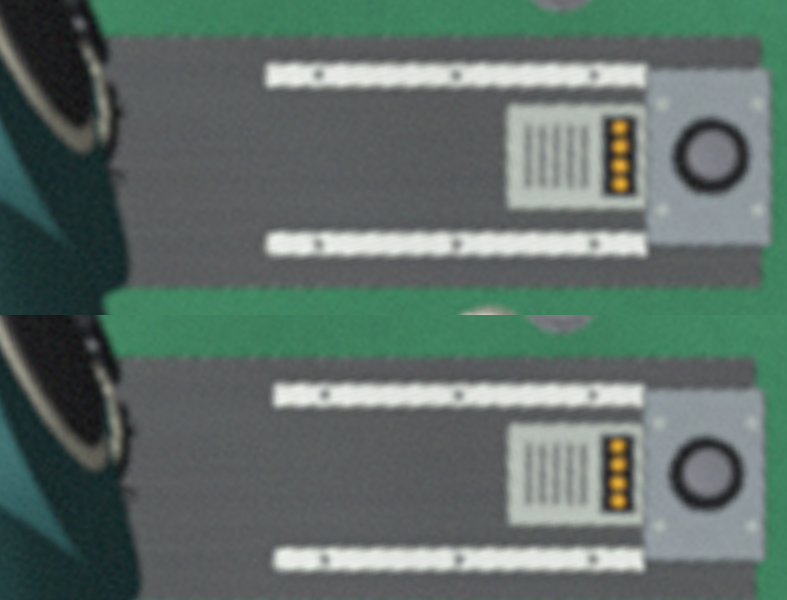

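Module: x = 0.080, y ≈ 0, yaw 0°, front flush with the block (col 647), even gaps to both rails. The button is at (0.155, 0), top z about 0.078–0.081. I shut the fingers and move above it.

```bash
python3 -m crank '[[-0.4,0,0,0,0.003,0.03,255],[0,0,0,0,0,0.04,255],[0,0,0,0,0,0.04,255],[0,0,0,0,0,0.04,255],[0,0,0,0,0,0.04,255],[0,0,0,0,0,0.04,255],[0,0,0,0,0,0.04,255],[0,0,0,0,0,0.03,255],[0,0,0,0,0,0.01,255],[0,0,0,0,0,0,255]]' |grep force
python3 -c "from h import *;go(.155,0,.1)"
```

```text
wrist_force: [0.1, 1.1, 0.1]
t 15.0 slide xy [ 0.1811 -0.0041] z 0.1873 yaw(jaw vs slide y) -1.32 tilt 0.08 w 0.007 F [0.1 1.1 0.1]
turn [-1.32  0.07 -0.05] shift [ 0.0873  0.0034 -0.0263]
```

```bash
python3 -m crank '[[-1.3,0,0,0,0.003,-0.013,255],[0,0,0,0.01,0,-0.013,255],[0,0,0,0.025,0,0,255],[0,0,0,0.025,0,0,255],[0,0,0,0.02,0,0,255],[0,0,0,0,0,0,255]]' |grep force
python3 -c "from h import *;go(.155,0,.085)"
```

```text
wrist_force: [1.0, -0.1, -0.5]
t 15.6 slide xy [ 0.1423 -0.001 ] z 0.1021 yaw(jaw vs slide y) 0.67 tilt 0.12 w -0.0 F [ 1.  -0.1 -0.5]
turn [ 0.67 -0.12 -0.01] shift [0.0171 0.0008 0.0128]
```

```bash
python3 -m crank '[[0.5,-0.1,0,0,0.0008,0.006,255],[0,0,0,0.005,0,0.006,255],[0,0,0,0.005,0,0,255],[0,0,0,0,0,0,255]]' |grep force
python3 - <<'E'
from h import *
go(.155,0,.08); im=cams.get_image("side"); a=proj(s2w([[.155,0]],.079),"side")[0].astype(int);cv2.imwrite("pics/s7.png",cv2.resize(im[a[1]-60:a[1]+60,a[0]-80:a[0]+80],None,fx=4,fy=4,interpolation=2))
E
```

```text
wrist_force: [0.7, -0.7, -0.1]
t 16.0 slide xy [0.1524 0.0008] z 0.0928 yaw(jaw vs slide y) 0.32 tilt 0.11 w -0.001 F [ 0.7 -0.7 -0.1]
turn [ 0.32 -0.05 -0.1 ] shift [ 0.0128 -0.0009  0.0026]
```

View pics/s7.png

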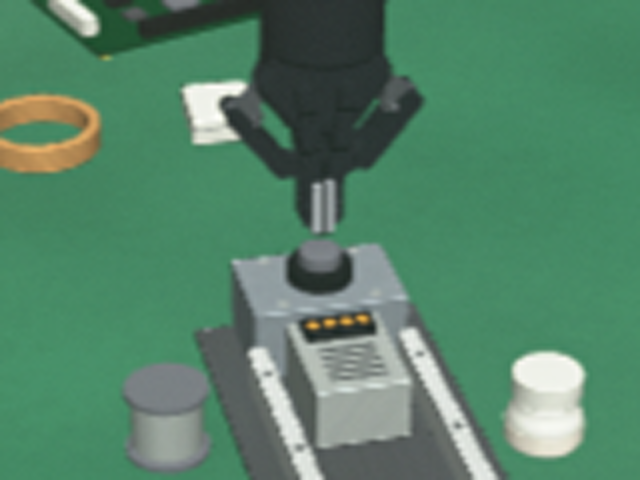

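The shut fingertips (323,230) hang just above the button (320,250); the module sits against the block between the rails. Now I press in small steps while watching the force.

```bash
python3 -m crank '[[0.3,0,0,0.004,-0.0009,0.0026,255],[0,0,0,0.004,0,0,255]]' |grep -E 'pos|force'
python3 -m crank '[[0,0,0,0.003,0,0,255],[0,0,0,0,0,0,255]]' |grep -E 'pos|force'
python3 -m crank '[[0,0,0,0.003,0,0,255],[0,0,0,0,0,0,255]]' |grep -E 'pos|force'
python3 -c "from h import *;go(.155,0,.07)"
```

```text
tool_pos: [0.5025, -0.1078, 0.0856]
wrist_force: [-0.1, -0.9, -0.2]
tool_pos: [0.5022, -0.1079, 0.0819]
wrist_force: [0.3, 0.2, -0.3]
tool_pos: [0.5023, -0.1078, 0.0786]
wrist_force: [0.7, 0.1, 0.4]
t 16.65 slide xy [0.1553 0.0004] z 0.0786 yaw(jaw vs slide y) -0.04 tilt 0.19 w -0.002 F [0.7 0.1 0.4]
turn [-0.04 -0.06 -0.18] shift [ 0.0086 -0.0004 -0.0003]
```

```bash
python3 -m crank '[[0,0,0,0.002,0,0,255],[0,0,0,0.001,0,0,255]]' |grep -E 'pos|force'
python3 -m crank '[[0,0,0,0.002,0,0,255]]' |grep -E 'pos|force'
python3 -m crank '[[0,0,0,0.002,0,0,255]]' |grep -E 'pos|force'
```

```text
tool_pos: [0.5024, -0.1079, 0.0756]
wrist_force: [-1.6, 0.3, 3.5]
tool_pos: [0.5025, -0.1079, 0.0736]
wrist_force: [-2.5, -0.1, 3.3]
tool_pos: [0.5026, -0.1079, 0.0717]
wrist_force: [-6.0, 1.0, 26.0]
```

Bottomed out: 26 N after about 6 mm of travel. One small extra press for certainty, then release.

```bash
python3 -m crank '[[0,0,0,0.001,0,0,255]]' |grep -E 'pos|force'
python3 -m crank '[[0,0,0,0.001,0,0,255]]' |grep -E 'pos|force'
python3 -m crank '[[0,0,0,-0.004,0,0,255],[0,0,0,-0.01,0,0,255],[0,0,0,-0.02,0,0,255],[0,0,0,-0.03,0,0,255],[0,0,0,-0.04,0,0,255],[0,0,0,-0.04,0,0,255],[0,0,0,0,0,0,255],[0,0,0,0,0,-0.04,255],[0,0,0,0,0,-0.04,255],[0,0,0,0,0,0,255]]' |grep -E 'pos|force'
python3 -m crank '[[0,0,0,0,0,-0.05,255],[0,0,0,0,0,-0.05,255],[0,0,0,0,0,-0.05,255],[0,0,0,0,0,-0.05,255],[0,0,0,0,0,-0.02,255],[0,0,0,0,0,0,255]]' |grep -E 'pos|force'
python3 - <<'E'
from h import *
tool(); im=cams.get_image("top"); print(box(im,.07)); r=rect(im,.048)
s=cv2.resize(cams.get_image("side")[190:340,240:440],None,fx=3,fy=3)
cv2.imwrite("pics/f.png",np.vstack([r[:, :600][:,:],r[:0,:600]]) if 0 else np.vstack([cv2.resize(r,(600,240))[:150*2],s])[:600])
E
```

```text
tool_pos: [0.5028, -0.1079, 0.0714]
wrist_force: [-13.4, 3.6, 40.3]
tool_pos: [0.5028, -0.1079, 0.0715]
wrist_force: [-14.3, 4.2, 39.2]
tool_pos: [0.5148, -0.0279, 0.2246]
wrist_force: [-0.1, 0.1, -0.9]
tool_pos: [0.5495, 0.1903, 0.2257]
wrist_force: [-1.0, -1.2, 0.2]
t 18.85 slide xy [-0.1465  0.001 ] z 0.2257 yaw(jaw vs slide y) -0.39 tilt 0.47 w -0.002 F [-1.  -1.2  0.2]
(array([0.08      , 0.00028571]), np.float32(0.0), array([0.07542857, 0.08285714]))
```

View pics/f.png

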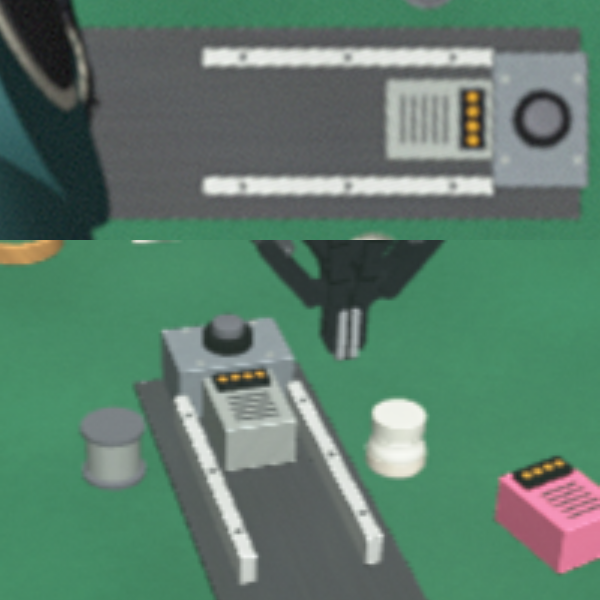

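The module is flush and square against the block, the button is back up at (228,325), and the gripper is clear. Handing in.

```bash
python3 -c "from workcell import env;print(env.finish_job())"
```

```text
the job is handed in; nothing more can be done
None
```

The module is against the end block and the start button has been pressed and released; I handed the job in at about 19 s of the 64 s allowed.

- **Pushing:** I pushed the steel module from behind with two fingertips. That took out its 10.8° skew and a 5 mm offset before it entered the lane. It met the block exactly where expected, at about 7 N.
- **Button:** I pressed with shut fingers. It moved about 6 mm and then stopped hard, and the force rose to about 40 N, more than was needed. It came back up on release.
- **Last checks:**
  - In the top view the module lies flush with the block and parallel to the rails, with even gaps of about 13 mm each side.
  - In the pictures the spool and jar were where they had been, and the robot was clear of everything.
- **Disagreements:**
  - My box-fitting code merged the module with the edge of the block at the end (75 × 83 mm instead of 60 × 80). I relied on the picture, the contact position and the fingertip stop instead.
  - The side-camera network put the module's origin at x = 0.071 m. The top-camera network gave 0.078 m, and the stated target is 0.080 m.

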